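# Hold a snap ring spread over the groove of a model wheel's axle

## Robot

A 7-joint arm with a two-finger parallel gripper is mounted at the origin on a cart in front of the work surface, level with it; the furniture and walls round the work are solid. World frame = base frame: x ahead of the robot, y to its left, z up, the work surface at z = 0. Lengths are in mm, angles in rad, forces in N, time in s.
With the tool pointing down it reaches from about 375 to 925 mm from the base axis. Payload 3.1 kg.
Tool frame: the origin (TCP) lies between the finger pads; the fingertips stand 8 mm ahead of it and the grasp point (between the pads) lies 11 mm behind it (ctrl.finger_overhang is the distance from the TCP to the fingertips, in mm); z points along the fingers, y is the line along which they close (so a half turn about z gives the same grasp; the last joint's range is limited). The gripper opens to 85 mm and grips with 20 to 120 N. Pads are 22 mm wide; open, the fingers measure 114 mm over their backs; the gripper's body (76 mm by 85 mm) begins 54 mm behind the grasp point. The pads swing forward as they close: fully open they stand 13 mm farther back than shut.
Start: joints at [1.085, 0.383, 0.044, 1.598, -0.018, 1.161, -0.05], TCP at [245.818, -601.728, 239.269] pointing down, gripper open.
Joint ranges: [-2.61, 2.61], [-0.41, 2.15], [-1.48, 1.57], [0, 2.5], [-1.57, 4.71], [0.05, 1.97], [-2.85, 2.85]. Speed limits (rad/s): [2.79, 2.79, 3.14, 3.14, 3.14, 3.14, 3.14].

## Interface

Orientations are given as [roll, pitch, yaw] about the fixed x, y, z axes, in that order (R = Rz(yaw) Ry(pitch) Rx(roll)).
In Python, from rig import ctrl gives the robot as it stands. The module is installed in compiled form; this text tells all that it offers.
- The arm moves only by the tool servo_tool, never from a script. Its argument "plan" is a list of rows, each a list of 3 entries, a list of its own where there are three numbers: the finger opening in mm, from 0 to 85.4, then the shift along the world's x, y, z in mm, then the turn, a rotation vector about the world's x, y, z in rad. A call has 1 to 12 rows; each row is the pose to reach, as a shift and turn from the pose commanded when the call began; what a row does not reach only later rows make up. A row lasts 1/8 s, in which the tool goes at most 62.5 mm and 10.7 degrees, less where a joint would pass 70% of its speed; a pose out of reach is approached as far as the arm can. A call with a gripper value outside its range is refused whole. The fingers move at their own pace and stop on an object; "force" is the grip in N (left out, the last holds). Time passes only in rows, so rows that repeat a pose let the fingers close. It gives the time, the measured TCP pose, the force, the opening and the grip force at its end, in the units of the state.
- ctrl.observe(): the state, without advancing time (a new reading comes with each control period).
- ctrl.read_camera(name): name is "scene" or "side" or "wrist"; returns the picture (480x640x3 uint8, red, green, blue); there is no depth.
- ctrl.camera_model(name): a dict with "fov_y" (degrees; the focal length in pixels is half the picture's height over the tangent of half this angle, whatever the lens; pixels are square), "cx", "cy" (the principal point, pixels), "dist" ([k1, k2, p1, p2, k3] as OpenCV has them; the pictures are not rectified), "extrinsics" (4x4, takes a point from world to camera coordinates). Camera axes: x right, y down, z forward; pixel columns grow to the right and rows downward; lengths in mm; the calibration is good to about 2 mm. A picture is of the moment at which its call begins: read the wrist's pose just before it. camera_model takes no time and is no camera call; for the wrist camera it gives the pose at the moment of the call.
- ctrl.job_done(): hands the job in; it is judged then, once.
Trained networks look in the newest picture that a camera, given by its name, has taken for a name from the list of things; names that differ only in an ending like _2 or _b are one class to them, and where a whole thing is asked for, a point or a joint stands for the part that bears it (a point fixed in the world has none). Each returns a list of dicts, best first, with "p" (0 to 1); they miss things now and then, are a little off and sometimes report something else, mostly with a low value. They report only what shows in the picture. A call takes as long as a camera call. They do not tell look-alikes from the thing itself.
- ctrl.regions_of(name, camera): "mask" (480x640 bool, what is visible of it) and "uv" ([column, row] in pixels, amid what is visible of it).
The state is a dict: "clock": time; "joint_pos": joint angles; "qd": joint speeds; "tau": joint torques, N m; "tool_pos": TCP position; "orientation": TCP orientation; "contact_force": force on the tool from outside, world axes, zero at the start; "torque": the same for the moment, N m; "opening": finger opening in mm; "grip_force": force on a finger pad.
Only numpy, scipy, OpenCV 4.12 (cv2) and the standard library are available. Lean on these libraries where they do the work, as an engineer would, in place of code of your own. Each camera call takes 0.05 s, during which the arm holds its last target. There are 200 camera calls.

## Task

Take the snap-ring pliers out of their wooden stand by the two handles, squeezing them right to their stop so that the snap ring on the tips is spread, and lower the ring over the axle stub that sticks up through the model-car wheel in the small vise until it is level with the groove in the axle. Work gently: do not press the pliers or the ring hard on the axle, the wheel or the vise, and leave the other things on the desk where they are. Finish while still holding: pliers upright and squeezed, the spread ring round the axle at the groove, carried by the gripper alone - do not let the ring snap shut and do not let go.

Things in the scene. Friction and masses are not known exactly. Their poses are not given: they have to be found in the camera images.
- pliers: Loose steel snap-ring pliers, 0.16 kg, upright in the stand, handles up. Origin: centre of the level snap ring on the tips at the lower end (23 mm inside, 31 mm outside when spread, 3.5 mm thick). z up, y: squeeze line. The pliers' plane is x = -17 mm, the ring lies forward of it. Crossbar along y: 88 mm long, 16 mm in x, z = 54 to 66 mm, carries the pivots (y = +-7, z = 60 mm).
- grip (a point): Point midway between the two black rubber handles, at a good grip height: x = -17, y = 0, z = 115 mm in the pliers' frame, same axes. The handles are flat bars 18 mm wide in x, from z = 78 to 140 mm; over their outer faces 32 mm (flat, parallel) when squeezed to the stop; at rest 35 mm at the foot, 45 mm at the top.
- jaw_l (a joint): Swing of the pliers' left lever (+y): 0 at rest, ring closed to a hole 13 mm wide along y, too narrow for the axle; 0.083 rad squeezed to a built-in stop, ring fully spread (it cannot be overspread). At 0.025 the hole is as wide as the axle.
- jaw_r (a joint): The same for the right lever (-y); the two are linked and move alike. A spring shuts them: about 4 N on each handle starts to spread the ring, about 7 N brings it to the stop; grip with more than that.
- stand: Wooden stand, fixed: foot 64 x 100 x 8 mm, two posts 72 mm apart along y, 86 mm high, with open notches 8 mm deep (floor 78 mm up) in which the pliers' crossbar lies; they lift straight up out of it. Origin on the desk under the ring's centre, which is 24 mm up; posts at x = -17 mm; z up, axes as those of the pliers in it.
- vise: Small grey hobby vise with a round black foot (76 mm across), fixed. On its jaws a model-car wheel lies flat (58 mm across, black tyre, top 52 mm above the desk); a steel axle stub stands upright through its middle. Origin: on the desk, on the axle's axis; z up.
- groove (a point): The middle of the groove in the axle stub, on the axis, 64 mm above the desk. The groove is 8 mm high and 12 mm in diameter; the axle is 16 mm in diameter above and below it. A brass collar 21 mm across below the groove ends 55.5 mm above the desk.
- axle_tip (a point): The centre of the axle stub's chamfered upper end, 84 mm above the desk, 20 mm above the middle of the groove.
- pot_ochre: Bystander, loose: squat ochre paint pot, 42 x 38 x 46 mm high; origin at the centre of its underside.
- dropper_red: Bystander, loose: red-brown dropper bottle with white cap, 26 mm across, 81 mm high; origin at the centre of its underside.
- putty_rock: Bystander, loose: grey sculpted rock on a stub, 43 x 53 x 49 mm high; origin at the centre of its underside.
- pot_teal: Bystander, loose: squat teal paint pot, 40 x 36 x 38 mm high; origin at the centre of its underside.
- bottle_mid: Bystander, loose: white paint bottle with black screw cap, 33 mm across, 104 mm high; origin at the centre of its underside.
- figure_red: Bystander, loose: small game figure lying flat, 35 x 22 x 12 mm; origin at the centre of its underside.
- parts_case: Bystander, loose: flat grey closed case, 72 x 110 x 24 mm high; origin at the centre of its underside.
Things that resemble listed ones, but are neither listed nor needed, are in the scene too. There is more than one size of the stand; the job needs the larger.

How it is judged:
By the outcome, as a careful person would: the job done as asked, in the order asked, and still so for the second after the job is handed in, while the arm keeps its last pose, push and grip.
It also fails if it takes over 45 s, if anything falls off the work surface, if the arm or the gripper's body presses on something with over 40 N, if the wrist force passes 120 N, or if a joint passes its speed limit or range.

## Working session

There is one attempt and no reset: what is moved stays moved. The work goes in short steps, Python scripts to look and compute and a tool call to move; the robot and the scene stay as the last step left them, time stands still between calls to the robot, and variables do not carry over. Pictures are saved under pics/ and viewed, at most 10 in all, crops included, and the job is handed in when it is done.

Besides the shell and the picture viewer there is one more tool, called after "Emit:" as name([rows], argument=value, ...), one row to a line, values as JSON. servo_tool: Moves the arm, as the interface text tells. Its arguments: {"type":"object","properties":{"plan":{"type":"array"},"force":{"type":"number"}},"required":["plan"]}

```bash
mkdir -p pics; cat > h.py <<'E'
import numpy as np, cv2
from rig import ctrl
def K(n):
    m=ctrl.camera_model(n); f=240/np.tan(np.radians(m["fov_y"])/2)
    return np.array([[f,0,m["cx"]],[0,f,m["cy"]],[0,0,1]]),np.array(m["dist"],float),np.array(m["extrinsics"],float)
def ray(n,uv,k=None):
    A,d,T=k or K(n); p=cv2.undistortPoints(np.array([[uv]],float),A,d)[0,0]
    R,t=T[:3,:3],T[:3,3]; return -R.T@t, R.T@np.array([p[0],p[1],1])
def onz(n,uv,z,k=None):
    o,v=ray(n,uv,k); return o+v*(z-o[2])/v[2]
def proj(n,P,k=None):
    A,d,T=k or K(n); return cv2.projectPoints(np.array(P,float).reshape(-1,3),cv2.Rodrigues(T[:3,:3])[0],T[:3,3],A,d)[0][:,0]
def tri(rs):
    M=np.zeros((3,3));b=np.zeros(3)
    for o,v in rs:
        v=v/np.linalg.norm(v);Q=np.eye(3)-np.outer(v,v);M+=Q;b+=Q@o
    return np.linalg.solve(M,b)
def snap(n,f):
    im=ctrl.read_camera(n); cv2.imwrite(f"pics/{f}.png",im[:,:,::-1]); return im
E
python3 - <<'E'
from h import *
print(ctrl.observe(), ctrl.finger_overhang)
a=snap("scene","scene0");b=snap("side","side0")
for c in("scene","side"):
    for n in("pliers","stand","vise","pot_ochre","dropper_red","putty_rock","pot_teal","bottle_mid","figure_red","parts_case"):
        print(c,n,[(round(r["p"],2),np.round(r["uv"]).tolist(),int(r["mask"].sum()),np.round(onz(c,r["uv"],30)[:2]).tolist()) for r in ctrl.regions_of(n,c)])
    print(np.round(K(c)[2],3).tolist())
E
```

```text
{'clock': 0.0, 'joint_pos': array([ 1.08518806,  0.383847  ,  0.04382772,  1.59962276, -0.01787721,
        1.16120284, -0.04989514]), 'qd': array([ 0.00064732, -0.00043569, -0.00078238, -0.00046704,  0.00095246,
        0.0002979 ,  0.00169639]), 'tau': array([ 1.53858741e-04, -4.33462787e+01,  1.02440234e+00, -2.49514300e+01,
        1.05022584e-02,  1.13820840e-02,  8.50574651e-06]), 'tool_pos': array([ 245.43722422, -600.85728916,  237.85670157]), 'orientation': array([-3.13890990e+00,  1.63420904e-04,  3.87907193e-01]), 'contact_force': array([-0.70094156, -0.39227256,  0.29424639]), 'torque': array([ 0.02389299, -0.02003958, -0.02447291]), 'grip_force': 0.0, 'opening': 85.47056672047762} 8.0
scene pliers [(0.85, [294.0, 333.0], 577, [506.0, -84.0])]
scene stand [(0.92, [312.0, 284.0], 671, [533.0, 24.0]), (0.77, [296.0, 353.0], 1288, [514.0, -125.0])]
scene vise [(0.78, [290.0, 228.0], 1061, [472.0, 158.0])]
scene pot_ochre [(0.83, [247.0, 273.0], 348, [394.0, 40.0]), (0.67, [292.0, 316.0], 262, [498.0, -49.0]), (0.49, [380.0, 330.0], 434, [674.0, -66.0])]
scene dropper_red [(0
[... 691 characters left out ...]
(0.48, [308.0, 279.0], 240, [519.0, 59.0])]
side vise [(0.94, [275.0, 261.0], 989, [469.0, 150.0]), (0.68, [252.0, 348.0], 520, [380.0, -126.0])]
side pot_ochre [(0.81, [244.0, 293.0], 456, [387.0, 42.0])]
side dropper_red [(0.59, [371.0, 273.0], 407, [650.0, 49.0])]
side putty_rock [(0.83, [407.0, 300.0], 498, [680.0, -64.0])]
side pot_teal [(0.57, [251.0, 348.0], 478, [378.0, -126.0])]
side bottle_mid [(0.77, [439.0, 304.0], 1056, [730.0, -93.0])]
side figure_red [(0.63, [253.0, 254.0], 56, [426.0, 198.0])]
side parts_case [(0.84, [245.0, 238.0], 891, [419.0, 285.0])]
[[0.97, -0.241, -0.018, -493.508], [-0.121, -0.42, -0.899, 202.054], [0.209, 0.875, -0.437, 815.621], [0.0, 0.0, 0.0, 1.0]]
```

```bash
python3 - <<'E'
import cv2,numpy as np
a=cv2.imread("pics/scene0.png")[140:400,200:440];b=cv2.imread("pics/side0.png")[180:420,200:470]
a=cv2.resize(a,None,fx=1.66,fy=1.66,interpolation=3);
b=cv2.resize(b,(400,356),interpolation=3)
o=np.zeros((432,800,3),np.uint8);o[:a.shape[0],:a.shape[1]]=a;o[:356,400:]=b
cv2.imwrite("pics/both0.png",o)
E
```

```text
(no output)
```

View pics/both0.png

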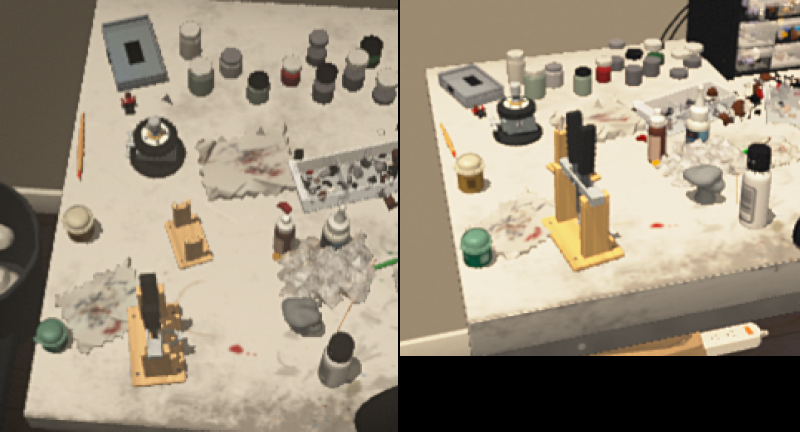

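The crops show the large stand with the pliers at about scene (293,348). The small empty stand at (312,284) is the look-alike, and the vise with the axle is at (293,222). I choose the large stand holding the pliers. Next I go above it and look with the wrist camera.

```bash
python3 - <<'E'
from h import *
A,d,T=K("wrist");o=ctrl.observe()
from scipy.spatial.transform import Rotation as Ro
R=Ro.from_euler("xyz",o["orientation"]).as_matrix()
print(A,d)
c=-T[:3,:3].T@T[:3,3]; print("cam in tool",R.T@(c-o["tool_pos"]),"axes in tool",(R.T@T[:3,:3].T).round(3))
k=K("scene")
for uv in [(130,310),(168,308),(185,380),(133,385)]: print(onz("scene",(200+uv[0]/1.66,140+uv[1]/1.66),8,k).round())
for n,z in(("pliers",120),("vise",60)):
    r1=ctrl.regions_of(n,"scene");r2=ctrl.regions_of(n,"side")
    print(n,onz("scene",r1[0]["uv"],z).round(),onz("side",r2[0]["uv"],z).round(),tri([ray("scene",r1[0]["uv"]),ray("side",r2[0]["uv"])]).round())
E
```

```text
[[429.0656017    0.         326.86822228]
 [  0.         429.0656017  236.61646052]
 [  0.           0.           1.        ]] [0.00199068 0.         0.         0.         0.        ]
cam in tool [  79.59047416    0.90536906 -136.69961106] axes in tool [[-0.001 -0.952 -0.307]
 [ 1.    -0.001  0.   ]
 [-0.    -0.307  0.952]]
[471. -65.   8.]
[517. -59.   8.]
[ 545. -146.    8.]
[ 485. -157.    8.]
pliers [ 514. -119.  120.] [ 506. -103.  120.] [ 508. -118.  127.]
vise [476. 140.  60.] [460.  96.  60.] [471. 163.  23.]
```

Emit:
servo_tool([
  [85, [30, 60, 40], [0, 0, -0.1]],
  [85, [55, 110, 50], [0, 0, -0.19]],
  [85, [82, 160, 50], [0, 0, -0.19]],
  [85, [110, 210, 50], [0, 0, -0.19]],
  [85, [138, 260, 50], [0, 0, -0.19]],
  [85, [165, 310, 50], [0, 0, -0.19]],
  [85, [193, 360, 50], [0, 0, -0.19]],
  [85, [220, 410, 50], [0, 0, -0.19]],
  [85, [245, 455, 50], [0, 0, -0.19]],
  [85, [260, 490, 50], [0, 0, -0.19]],
  [85, [260, 490, 50], [0, 0, -0.19]],
])

```text
clock: 2.68
tool_pos: [507.2, -107.0, 289.6]
orientation: [-3.14, -0.001, 0.206]
contact_force: [-0.5, -0.2, 0.3]
opening: 85.0
grip_force: 0.0
```

```bash
python3 - <<'E'
from h import *
print(ctrl.observe()["tool_pos"],ctrl.observe()["orientation"])
k=K("wrist");snap("wrist","w1");np.save("k1.npy",np.array([k[2]]))
for n in("pliers","stand","grip","vise","groove"):
    print(n,[(round(r["p"],2),np.round(r["uv"]).tolist(),int(r["mask"].sum()),onz("wrist",r["uv"],120 if n!="stand" else 40,k).round().tolist()) for r in ctrl.regions_of(n,"wrist")])
E
```

```text
[ 507.19949092 -106.98289333  289.62544274] [-3.14031050e+00 -1.48282768e-03  2.06097918e-01]
pliers [(0.59, [320.0, 205.0], 3970, [512.0, -102.0, 120.0])]
stand [(0.83, [320.0, 172.0], 3854, [522.0, -98.0, 40.0]), (0.83, [180.0, 128.0], 3941, [535.0, 29.0, 40.0]), (0.66, [41.0, 156.0], 6100, [485.0, 148.0, 40.0])]
grip [(0.61, [322.0, 204.0], 3935, [513.0, -103.0, 120.0])]
vise [(0.82, [38.0, 156.0], 6086, [506.0, 101.0, 120.0])]
groove [(0.86, [36.0, 154.0], 6198, [507.0, 102.0, 120.0])]
```

View pics/w1.png

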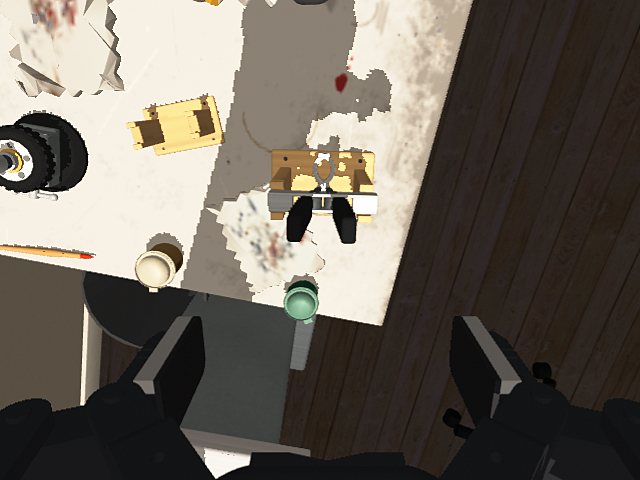

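The wrist view shows the pliers in the large stand, handles up. The crossbar runs from about (269,202) to (378,204), with the ring at (322,170) on the far (+x) side, so pliers yaw ≈ tool yaw. The small stand is at (180,125) and the vise at (36,155). Now a close crop to measure and to check the choice.

```bash
python3 - <<'E'
import cv2
a=cv2.imread("pics/w1.png")[140:250,255:395]
cv2.imwrite("pics/w1c.png",cv2.resize(a,None,fx=5,fy=5,interpolation=cv2.INTER_CUBIC))
E
```

```text
(no output)
```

View pics/w1c.png

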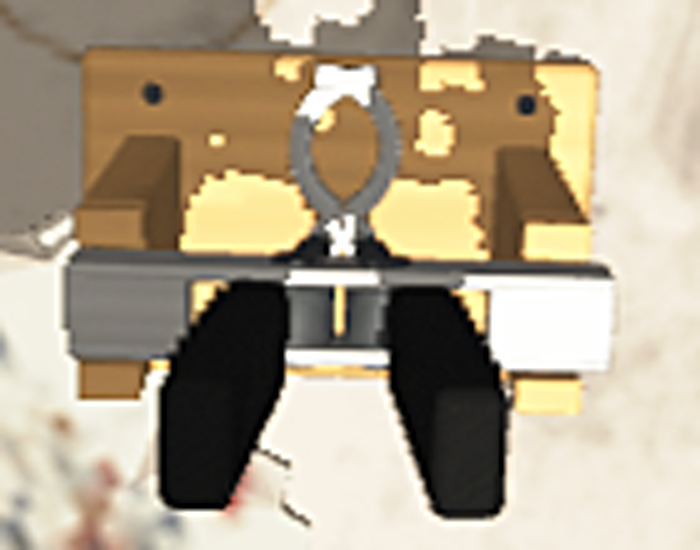

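The crop confirms the choice: the pliers are in the large stand, with the crossbar top corners at crop (75,265), (612,275), (612,372) and (70,357). The handle tops are around (200,445) and (470,453), and the ring is at (345,150).

```bash
python3 - <<'E'
from h import *
A,d,_=K("wrist");k=(A,d,np.load("k1.npy")[0])
def w(u,v,z): return onz("wrist",(255+u/5,140+v/5),z,k)
c=[w(*p,90) for p in[(75,265),(612,275),(612,372),(70,357)]]
print(np.round(c,1)); 
def yaw(l,r): v=l-r; return np.arctan2(-v[0],v[1])
print("yaw",yaw(c[0],c[1]),yaw(c[3],c[2]),"ctr",np.mean(c,0),"len",np.linalg.norm(c[0]-c[1]))
h=[w(*p,164) for p in[(163,385),(232,508),(160,508),(435,388),(505,390),(503,515),(435,517)]]
print(np.round(h,1)); print("handles ctr",(h[2]+h[5])/2, "outer",np.linalg.norm(h[2]-h[5]),yaw(h[2],h[5]))
print("foot",yaw(w(85,50,8),w(597,65,8)),w(85,50,8),w(597,65,8))
print("ring",w(345,140,27.5))
# check by grid: predict with model
C=np.mean(c,0)
E
```

```text
[[ 506.   -61.5   90. ]
 [ 521.9 -145.7   90. ]
 [ 506.3 -149.5   90. ]
 [ 490.9  -63.2   90. ]]
yaw 0.1862508366254135 0.17669118216237661 ctr [ 506.26037229 -104.96523896   90.        ] len 85.72932967328154
[[ 510.4  -81.5  164. ]
 [ 496.1  -93.1  164. ]
 [ 494.2  -84.1  164. ]
 [ 517.1 -115.4  164. ]
 [ 518.6 -124.1  164. ]
 [ 502.3 -127.6  164. ]
 [ 500.2 -119.   164. ]]
handles ctr [ 498.22982623 -105.81854575  164.        ] outer 44.26752309028081 0.18378831057371797
foot 0.1761954780686975 [528.59268464 -49.1038017    8.        ] [ 545.88200039 -146.21202397    8.        ]
ring [ 524.79924497 -101.10139771   27.5       ]
```

Emit:
servo_tool([
  [85, [0, 2, -50], [0, 0, -0.025]],
  [85, [0, 2, -95], [0, 0, -0.025]],
  [85, [0, 2, -105], [0, 0, -0.025]],
  [85, [0, 2, -105], [0, 0, -0.025]],
])

```text
clock: 3.48
tool_pos: [505.8, -110.4, 184.4]
orientation: [-3.141, 0.0, 0.172]
contact_force: [0.4, -0.6, 0.3]
opening: 85.4
grip_force: 0.0
```

```bash
python3 - <<'E'
from h import *
print(ctrl.observe()["tool_pos"],ctrl.observe()["orientation"])
k=K("wrist");snap("wrist","w2");np.save("k2.npy",np.array([k[2]]))
E
```

```text
[ 505.75949406 -110.41521271  184.43567303] [-3.14141862e+00  3.85138834e-04  1.71574941e-01]
```

View pics/w2.png

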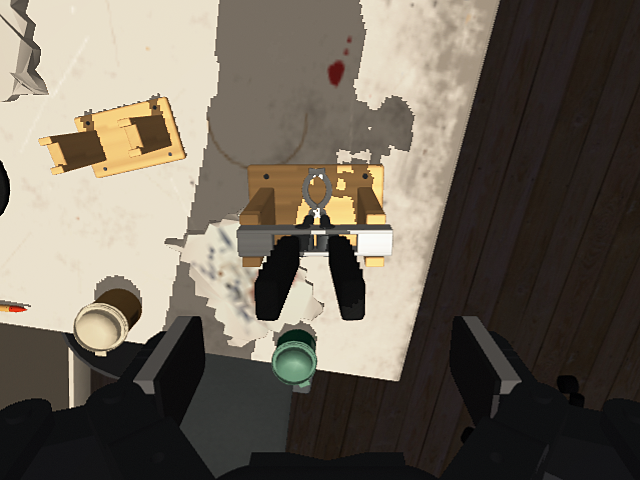

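The wrist view shows the handle tops at (268,310) and (352,312), and the crossbar from (238,226) to (392,226). The pads straddle the handles, offset in y. I recompute from this settled picture.

```bash
python3 - <<'E'
from h import *
A,d,_=K("wrist");k=(A,d,np.load("k2.npy")[0])
w=lambda u,v,z: onz("wrist",(u,v),z,k)
def yaw(l,r): v=l-r; return np.arctan2(-v[0],v[1])
c=[w(*p,90) for p in[(238,226),(392,225),(391,256.5),(238,257.5)]]
print("yaw",yaw(c[0],c[1]),yaw(c[3],c[2]),"ctr",np.mean(c,0),np.linalg.norm(c[0]-c[1]))
h=[w(256,320,164),w(365.5,320.5,164)]
print("handles",np.mean(h,0)+9*np.array([.984,.18,0]),np.linalg.norm(h[0]-h[1]),yaw(*h))
print("foot",yaw(w(248,165,8),w(383,165,8)))
print(ctrl.observe()["tool_pos"])
E
```

```text
yaw 0.17720639128291887 0.17739274313632192 ctr [ 506.96988228 -103.94121507   90.        ] 86.45867777335394
handles [ 506.69707326 -104.17173034  164.        ] 44.967591972289654 0.1652420509706081
foot 0.17047754623841022
[ 506.88785145 -110.38611734  185.68923411]
```

Emit:
servo_tool([
  [85, [0.5, 6, 0], [0, 0, 0]],
  [85, [0.5, 6, -30], [0, 0, 0]],
  [85, [0.5, 6, -56], [0, 0, 0]],
  [85, [0.5, 6, -56], [0, 0, 0]],
])

```text
clock: 4.03
tool_pos: [505.5, -103.1, 127.8]
orientation: [-3.141, 0.002, 0.173]
contact_force: [-0.1, 0.3, 0.2]
opening: 84.9
grip_force: 0.0
```

Emit:
servo_tool([
  [60, [0, 0, 0], [0, 0, 0]],
  [48, [0, 0, 0], [0, 0, 0]],
  [44, [0, 0, 0], [0, 0, 0]],
  [40, [0, 0, 0], [0, 0, 0]],
  [36, [0, 0, 0], [0, 0, 0]],
  [32, [0, 0, 0], [0, 0, 0]],
  [26, [0, 0, 0], [0, 0, 0]],
  [26, [0, 0, 0], [0, 0, 0]],
], force=45)

```text
clock: 5.03
tool_pos: [507.8, -103.0, 130.2]
orientation: [3.141, -0.003, 0.174]
contact_force: [-1.4, 2.7, 9.4]
opening: 29.7
grip_force: 45.7
```

Emit:
servo_tool([
  [26, [0, 0, 3], [0, 0, 0]],
  [26, [0, 0, 6], [0, 0, 0]],
  [26, [0, 0, 12], [0, 0, 0]],
  [26, [0, 0, 25], [0, 0, 0]],
  [26, [0, 0, 50], [0, 0, 0]],
  [26, [0, 0, 80], [0, 0, 0]],
  [26, [0, 0, 110], [0, 0, 0]],
  [26, [0, 0, 120], [0, 0, 0]],
  [26, [0, 0, 120], [0, 0, 0]],
])

```text
clock: 6.15
tool_pos: [506.5, -103.9, 248.9]
orientation: [3.141, -0.001, 0.173]
contact_force: [-0.1, 0.1, -2.2]
opening: 29.9
grip_force: 44.8
```

```bash
python3 - <<'E'
from h import *
o=ctrl.observe();print(o["tool_pos"],o["orientation"],o["opening"],o["grip_force"],o["contact_force"])
k=K("wrist");a=snap("wrist","w3");np.save("k3.npy",np.array([k[2]]))
for n in("pliers","vise"):
    print(n,[(round(r["p"],2),np.round(r["uv"]).tolist(),int(r["mask"].sum())) for r in ctrl.regions_of(n,"wrist")])
s=snap("scene","s3");d=snap("side","d3")
G=np.array([506.8,-104.2,259.]);c,s_=np.cos(.176),np.sin(.176)
ring=np.array([G[0]+17*c,G[1]+17*s_,144]);print(proj("wrist",ring,k),proj("scene",ring),proj("side",ring))
b=cv2.resize(a,(480,360)); u,v=proj("side",ring)[0].astype(int)
e=cv2.resize(d[v-90:v+30,u-50:u+50],(320,384),interpolation=3)
o=np.zeros((384,800,3),np.uint8);o[:360,:480]=b;o[:,480:]=e;cv2.imwrite("pics/m3.png",o[:,:,::-1])
E
```

```text
[ 506.46299936 -103.87312675  248.85231464] [ 3.14092229e+00 -9.86784577e-04  1.72669499e-01] 29.863863460944483 44.807286858558655 [-0.08569485  0.13918207 -2.22816249]
pliers [(0.84, [326.0, 302.0], 16522)]
vise [(0.9, [24.0, 170.0], 5108)]
[[325.98676914 211.44531056]] [[299.75947013 318.89469925]] [[332.49058598 267.62429796]]
```

View pics/m3.png

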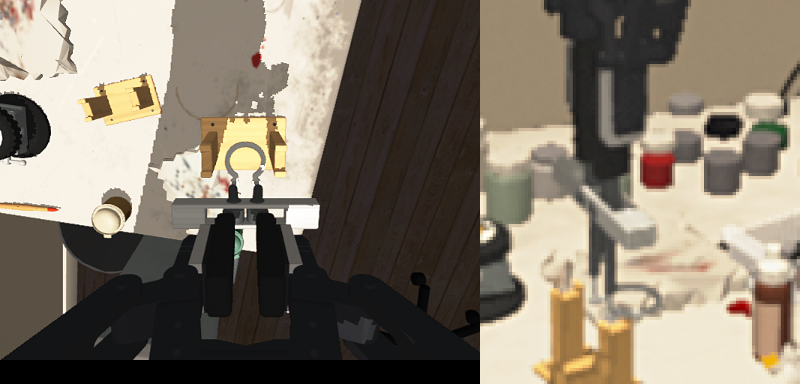

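The ring is spread open and round, at wrist pixel (327,211), exactly where the model predicts for upright pliers. The stand is left in place. Now I move near the vise and measure the axle.

Emit:
servo_tool([
  [26, [-6, 30, 0], [0, 0, 0]],
  [26, [-13, 70, 0], [0, 0, 0]],
  [26, [-21, 115, 0], [0, 0, 0]],
  [26, [-27, 155, 0], [0, 0, 0]],
  [26, [-30, 175, 0], [0, 0, 0]],
  [26, [-30, 180, 0], [0, 0, 0]],
  [26, [-30, 180, 0], [0, 0, 0]],
  [26, [-30, 180, 0], [0, 0, 0]],
])

```text
clock: 7.4
tool_pos: [476.5, 74.6, 247.9]
orientation: [3.141, 0.001, 0.17]
contact_force: [1.1, -0.5, -1.0]
opening: 30.1
grip_force: 44.8
```

```bash
python3 - <<'E'
from h import *
o=ctrl.observe();print(o["tool_pos"],o["orientation"],o["opening"],o["contact_force"])
k=K("wrist");a=snap("wrist","w4");np.save("k4.npy",np.array([k[2]]))
for n in("vise","axle_tip","groove"):
    print(n,[(round(r["p"],2),np.round(r["uv"]).tolist(),int(r["mask"].sum()),onz("wrist",r["uv"],50,k).round(1).tolist()) for r in ctrl.regions_of(n,"wrist")])
r=ctrl.regions_of("vise","wrist")[0]["uv"];u,v=int(r[0]),int(r[1]);u=max(u,60);print(u,v)
b=cv2.resize(a,(400,300)); 
e=cv2.resize(a[v-60:v+60,u-60:u+60],(400,400),interpolation=3)
o=np.zeros((400,800,3),np.uint8);o[:300,:400]=b;o[:,400:]=e;cv2.imwrite("pics/m4.png",o[:,:,::-1])
E
```

```text
[476.49753049  74.56294562 247.94388797] [3.14118342e+00 6.79835528e-04 1.70172510e-01] 30.09902578799703 [ 1.10903456 -0.51565626 -1.01703674]
vise [(0.76, [221.0, 173.0], 6737, [486.7, 159.2, 50.0])]
axle_tip [(0.64, [224.0, 174.0], 6619, [486.2, 156.6, 50.0]), (0.47, [323.0, 301.0], 16795, [390.4, 62.3, 50.0])]
groove [(0.8, [220.0, 174.0], 6654, [485.5, 159.9, 50.0])]
221 172
```

View pics/m4.png

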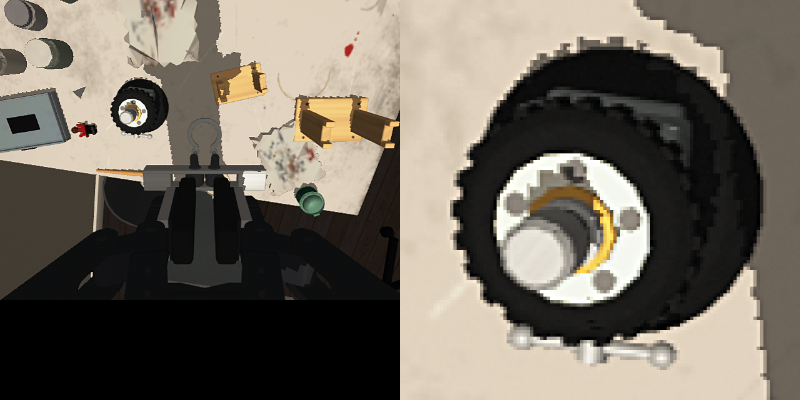

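The axle tip's end face is centred at about wrist pixel (201.5,188.5), and the white hub at about (212.6,180.5).

```bash
python3 - <<'E'
from h import *
A,d,_=K("wrist");k=(A,d,np.load("k4.npy")[0])
print("tip",onz("wrist",(201.5,188.5),84,k),"hub",onz("wrist",(212.6,180.4),50,k))
# ring centre in image (refine by model) : G=tool
from math import cos,sin
y=.172;t=np.array([476.5,74.6]);r=np.array([t[0]+17*cos(y),t[1]+17*sin(y),144]);print(r,proj("wrist",r,k))
a=cv2.imread("pics/w4.png");g=cv2.cvtColor(a,cv2.COLOR_BGR2GRAY)
c=onz("wrist",(201.5,188.5),84,k)
for R in(8,7): print(proj("wrist",[c+[R,0,0],c-[R,0,0],c+[0,R,0],c-[0,R,0]],k).round(1).tolist())
E
```

```text
tip [479.98877985 164.68835831  84.        ] hub [479.39725212 165.34355821  50.        ]
[493.24915533  77.50960404 144.        ] [[325.42228964 212.05825821]]
[[202.4, 177.5], [200.6, 199.4], [190.2, 186.6], [212.8, 190.4]]
[[202.3, 178.9], [200.7, 198.0], [191.6, 186.9], [211.4, 190.1]]
```

Emit:
servo_tool([
  [26, [-4, 30, 0], [0, 0, 0]],
  [26, [-9, 60, 0], [0, 0, 0]],
  [26, [-12, 80, 0], [0, 0, 0]],
  [26, [-13.2, 87.3, 0], [0, 0, 0]],
  [26, [-13.2, 87.3, -20], [0, 0, 0]],
  [26, [-13.2, 87.3, -35], [0, 0, 0]],
  [26, [-13.2, 87.3, -35], [0, 0, 0]],
  [26, [-13.2, 87.3, -35], [0, 0, 0]],
])

```text
clock: 8.65
tool_pos: [463.5, 163.3, 213.5]
orientation: [-3.142, -0.0, 0.172]
contact_force: [0.9, 0.1, -1.2]
opening: 30.0
grip_force: 44.8
```

```bash
python3 - <<'E'
from h import *
o=ctrl.observe();t=o["tool_pos"];print(t,o["orientation"],o["opening"],o["contact_force"])
k=K("wrist");a=snap("wrist","w5");np.save("k5.npy",np.array([k[2]]))
d=snap("side","d5");s=snap("scene","s5")
y=.172
r=np.array([t[0]+17*np.cos(y),t[1]+17*np.sin(y),t[2]-105]);P=proj("wrist",[r,[480,165,84]],k);print(P)
u,v=P[0].astype(int)
e=cv2.resize(a[v-60:v+60,u-70:u+70],(467,400),interpolation=3)
u2,v2=proj("side",r)[0].astype(int);print(proj("side",[r,[480,165,84]]),u2,v2)
f=cv2.resize(d[v2-40:v2+40,u2-33:u2+33],(330,400),interpolation=3)
m=np.hstack([e,f]);cv2.imwrite("pics/m5.png",m[:,:,::-1])
E
```

```text
[463.50536077 163.26682662 213.54444424] [-3.14151423e+00 -4.20534024e-04  1.72050079e-01] 29.987437285656306 [ 0.86499653  0.08053944 -1.18655882]
[[325.53766405 211.78845174]
 [327.39791703 202.76408442]]
[[277.64852314 224.92262392]
 [278.17788984 235.51108115]] 277 224
```

View pics/m5.png

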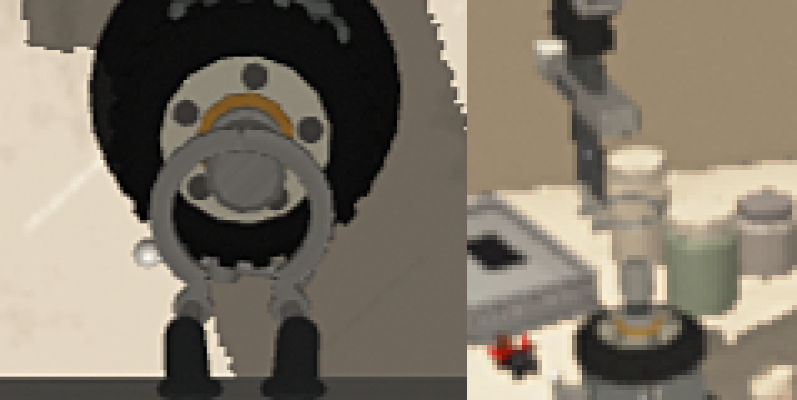

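The wrist crop shows the ring (inner 175–308, top 153; outer 150–330, top 128) with the axle tip inside it (columns 208–286, row about 178). The side crop shows the ring above the axle. I fit these numerically and get the ring height from the crossbar's apparent length.

```bash
python3 - <<'E'
from h import *
from scipy.optimize import least_squares
A,d,_=K("wrist");k=(A,d,np.load("k5.npy")[0])
th=np.linspace(0,2*np.pi,181)
def ext(c,R):
    p=proj("wrist",np.c_[c[0]+R*np.cos(th),c[1]+R*np.sin(th),0*th+c[2]],k); return p[:,0].min(),p[:,0].max(),p[:,1].min(),p[:,1].max()
px=lambda u:255+u/3.333-.35; py=lambda v:151+v/3.333-.35
def f(c):
    # top face for outer-left/right/top ; inner top face for l,r ; inner top edge = lower face hidden -> use outer
    o=ext(c,15.5);i=ext(c,11.5)
    return [o[0]-px(150),o[1]-px(330),o[2]-py(128),i[0]-px(175),i[1]-px(308),(i[2]-py(153))]
s=least_squares(f,[480,165,110.]);print("ring top face",s.x,"res",np.round(s.fun,2))
def g(c):
    e=ext([*c,84],7.3);return [e[0]-px(208),e[1]-px(286),e[3]-py(210)]
print("tip",least_squares(g,[480,165.]).x,np.round(least_squares(g,[480,165.]).fun,2))
g=cv2.imread("pics/w5.png");
for r in(268,275,282): print(r,g[r,205:245].sum(1).tolist(),g[r,410:450].sum(1).tolist())
g=g.astype(int)
print([int(x) for x in g[255:310,240].sum(1)])
E
```

```text
ring top face [478.87382073 165.14613256 112.05583537] res [ 0.24  0.21  0.27 -0.29 -0.16 -0.27]
tip [480.29398872 164.17388563] [ 0.22 -0.22 -0.  ]
268 [623, 632, 635, 635, 635, 635, 636, 635, 636, 635, 636, 637, 637, 634, 635, 637, 634, 636, 634, 632, 635, 636, 634, 635, 651, 686, 434, 161, 182, 198, 196, 201, 198, 200, 200, 200, 198, 201, 199, 199] [202, 200, 200, 198, 200, 198, 199, 200, 200, 200, 194, 180, 172, 368, 604, 654, 640, 635, 639, 636, 636, 636, 637, 636, 637, 635, 637, 639, 646, 664, 477, 292, 589, 695, 689, 690, 694, 497, 313, 326]
275 [635, 636, 637, 635, 636, 634, 634, 636, 635, 635, 634, 634, 635, 635, 636, 636, 636, 636, 634, 636, 636, 640, 662, 521, 265, 589, 702, 687, 684, 685, 684, 687, 686, 687, 687, 683, 686, 685, 684, 684] [295, 292, 294, 295, 292, 294, 290, 297, 292, 290, 290, 294, 292, 290, 291, 247, 420, 615, 668, 477, 309, 337, 301, 281, 289, 293, 301, 304, 304, 302, 304, 305, 304, 303, 303, 305, 304, 304, 304, 308]
282 [634, 636, 634, 634, 634, 634, 634, 635, 634, 636, 635, 635, 634, 635, 636, 635, 635, 634, 636, 634, 634, 637, 651, 527, 528, 676, 694, 683, 683, 683, 685, 684, 684, 685, 687, 687, 688, 690, 690, 691] [286, 286, 285, 287, 286, 287, 287, 288, 287, 286, 285, 286, 284, 284, 278, 242, 270, 296, 295, 301, 304, 302, 307, 305, 304, 302, 313, 325, 263, 167, 117, 116, 117, 116, 118, 121, 125, 120, 124, 125]
[635, 634, 635, 636, 635, 637, 636, 648, 698, 256, 180, 205, 203, 200, 198, 201, 198, 187, 377, 563, 683, 635, 566, 709, 701, 695, 688, 687, 690, 694, 695, 697, 697, 689, 686, 679, 671, 665, 672, 675, 671, 666, 657, 650, 639, 653, 603, 661, 639, 613, 146, 34, 61, 66, 66]
```

```bash
python3 - <<'E'
from h import *
from scipy.optimize import brentq
A,d,_=K("wrist")
def edge(row,im,lo,hi):
    g=im.astype(int).sum(2)[row]; return g[lo:hi].tolist()
g=cv2.imread("pics/w2.png")
print([int(x) for x in g[218:262,245].astype(int).sum(1)])
for r in(230,240,250): print(r,edge(r,g,228,248),edge(r,g,384,400))
def width(kf,gx,gy,y,z,xo):
    k=(A,d,np.load(kf)[0]);c,s=np.cos(y),np.sin(y)
    P=[[gx+c*xo-s*e,gy+s*xo+c*e,z] for e in(44,-44)]
    p=proj("wrist",P,k); return p[1,0]-p[0,0],p
for z in(105,107,109,111,113): print("w5 ring z",z,width("k5.npy",463.5,163.3,.172,z+66,8))
print("w2",width("k2.npy",506.9,-104,.176,90,8),width("k2.npy",506.9,-104,.176,90,-8))
E
```

```text
[306, 305, 310, 309, 311, 326, 312, 224, 216, 216, 219, 207, 270, 312, 319, 291, 315, 313, 314, 312, 309, 317, 319, 320, 320, 317, 312, 304, 308, 312, 311, 309, 303, 296, 299, 307, 311, 299, 232, 222, 295, 303, 303, 300]
230 [654, 654, 655, 655, 656, 656, 662, 683, 476, 231, 238, 261, 264, 269, 267, 269, 269, 270, 271, 269] [583, 584, 585, 583, 587, 588, 591, 578, 523, 569, 603, 606, 616, 627, 627, 621]
240 [386, 451, 515, 577, 640, 660, 657, 660, 694, 471, 277, 314, 318, 319, 322, 319, 318, 319, 321, 318] [747, 747, 747, 747, 746, 748, 756, 744, 507, 491, 573, 557, 553, 558, 563, 562]
250 [605, 598, 594, 590, 585, 584, 597, 621, 659, 438, 251, 295, 306, 305, 300, 301, 302, 303, 301, 302] [729, 729, 729, 729, 728, 731, 744, 636, 570, 617, 606, 600, 596, 598, 601, 603]
w5 ring z 105 (np.float64(196.01940810027386), array([[227.11966921, 266.33399005],
       [423.13907731, 266.11408748]]))
w5 ring z 107 (np.float64(197.97635210861887), array([[226.12495612, 268.01049935],
       [424.10130823, 267.78846827]]))
w5 ring z 109 (np.float64(199.97278089478107), array([[225.1101732 , 269.72082304],
       [425.0829541 , 269.4966216 ]]))
w5 ring z 111 (np.float64(202.0099021714438), array([[224.07470658, 271.46599503],
       [426.08460875, 271.23958012]]))
w5 ring z 113 (np.float64(204.08897343392812), array([[223.01791709, 273.24709182],
       [427.10689052, 273.01841902]]))
w2 (np.float64(156.44569836534686), array([[236.40035488, 228.5019876 ],
       [392.84605325, 227.66859198]])) (np.float64(153.3213239690213), array([[238.36051912, 255.18497544],
       [391.68184309, 254.38188642]]))
```

Emit:
servo_tool([
  [26, [1.8, -1, 0], [0, 0, 0]],
  [26, [1.8, -1, -8], [0, 0, 0]],
  [26, [1.8, -1, -16], [0, 0, 0]],
  [26, [1.8, -1, -19], [0, 0, 0]],
  [26, [1.8, -1, -19], [0, 0, 0]],
  [26, [1.8, -1, -19], [0, 0, 0]],
])

```text
clock: 9.55
tool_pos: [465.1, 162.7, 194.4]
orientation: [-3.141, -0.0, 0.173]
contact_force: [-0.1, 0.6, -1.7]
opening: 30.1
grip_force: 44.8
```

```bash
python3 - <<'E'
from h import *
o=ctrl.observe();t=o["tool_pos"];print(t,o["orientation"],o["opening"],o["contact_force"])
k=K("wrist");a=snap("wrist","w6");np.save("k6.npy",np.array([k[2]]))
d=snap("side","d6");s=snap("scene","s6")
P=proj("wrist",[480.3,164.2,86],k);print(P)
u,v=P[0].astype(int);print(u-50,v-45)
e=cv2.resize(a[v-45:v+45,u-50:u+50],(500,450),interpolation=3)
u2,v2=278,236
f=cv2.resize(d[v2-30:v2+30,u2-20:u2+20],(300,450),interpolation=3)
m=np.hstack([e,f]);cv2.imwrite("pics/m6.png",m[:,:,::-1])
E
```

```text
[465.06314721 162.70409427 194.38497675] [-3.14145770e+00 -3.12631320e-04  1.72969612e-01] 30.089162623365777 [-0.05722755  0.64358184 -1.68189755]
[[327.54603238 213.12393226]]
277 168
```

View pics/m6.png

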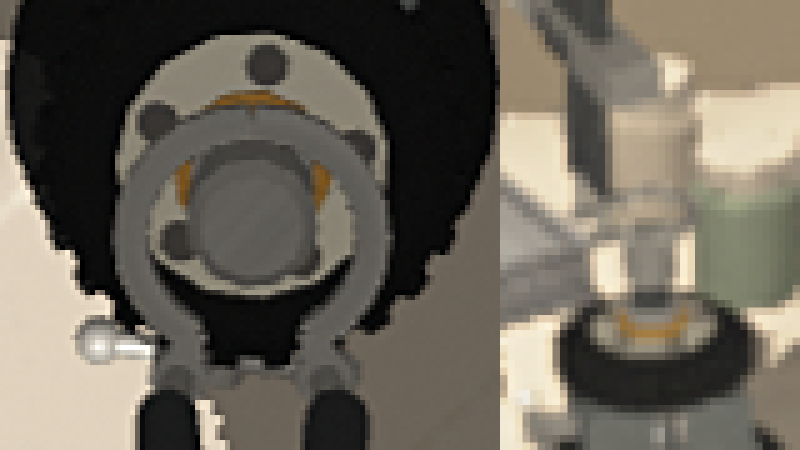

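The axle tip sits centred inside the ring laterally (tip columns 188–316, ring inner 147–355). I run one fit for the fore/aft offset before lowering.

```bash
python3 - <<'E'
from h import *
from scipy.optimize import least_squares
A,d,_=K("wrist");k=(A,d,np.load("k6.npy")[0])
th=np.linspace(0,2*np.pi,181)
def ext(c,R):
    p=proj("wrist",np.c_[c[0]+R*np.cos(th),c[1]+R*np.sin(th),0*th+c[2]],k); return p[:,0].min(),p[:,0].max(),p[:,1].min(),p[:,1].max()
px=lambda u:277+u/5-.4; py=lambda v:168+v/5-.4
def f(c):
    o=ext(c,15.5);i=ext(c,11.5)
    return [o[0]-px(115),o[1]-px(388),o[2]-py(105),i[0]-px(147),i[1]-px(355),i[2]-py(142)]
s=least_squares(f,[480,165,90.]);print("ring top",s.x,np.round(s.fun,2))
for z in(89,90,91):print(z,least_squares(lambda c:f([*c,z]),[480,165.]).x)
for R in(6.8,7.3,8):
  q=least_squares(lambda c:np.array(ext([*c,84],R))[[0,1,3]]-[px(188),px(316),py(283)],[480,165.]);print("tip",q.x,q.fun.round(2))
E
```

```text
ring top [481.72743803 164.86602865  97.96697698] [-0.32  0.22  0.14  0.4  -0.29 -0.14]
89 [479.87235438 164.5428879 ]
90 [480.07929537 164.57893593]
91 [480.28622135 164.61498121]
tip [479.6863469  164.41944767] [ 1.36 -1.36 -0.02]
tip [480.17042396 164.50352251] [ 0.52 -0.52 -0.01]
tip [480.84585605 164.62083586] [-0.67  0.67  0.01]
```

Emit:
servo_tool([
  [26, [0, 0, -4], [0, 0, 0]],
  [26, [0, 0, -8], [0, 0, 0]],
  [26, [0, 0, -12], [0, 0, 0]],
  [26, [0, 0, -16], [0, 0, 0]],
  [26, [0, 0, -20], [0, 0, 0]],
  [26, [0, 0, -24], [0, 0, 0]],
  [26, [0, 0, -25], [0, 0, 0]],
  [26, [0, 0, -25], [0, 0, 0]],
  [26, [0, 0, -25], [0, 0, 0]],
])

```text
clock: 10.82
tool_pos: [465.1, 162.7, 169.4]
orientation: [-3.142, -0.0, 0.173]
contact_force: [0.0, 0.1, -1.1]
opening: 29.7
grip_force: 44.8
```

```bash
python3 - <<'E'
from h import *
o=ctrl.observe();t=o["tool_pos"];print(t,o["orientation"],o["opening"],o["contact_force"])
ims=[snap("side","d7")]+[ctrl.read_camera("side") for _ in range(3)];d=np.mean(ims,0).astype(np.uint8)
a=snap("wrist","w7");k=K("wrist");np.save("k7.npy",np.array([k[2]]))
c,s=np.cos(.173),np.sin(.173)
X=np.array([480.2,164.4])
for z in(84,66,64,62,55.5): print(z,proj("side",[*X,z])[0].round(2),proj("side",[[*(X+[15.5*np.cos(q),15.5*np.sin(q)]),z] for q in np.linspace(0,6.28,60)])[:,1].max().round(2), end="; ")
print()
e=cv2.resize(d[218:268,255:305],(500,500),interpolation=3)
P=proj("wrist",[*X,70],k)[0].astype(int);print(P)
f=cv2.resize(a[P[1]-50:P[1]+50,P[0]-30:P[0]+30],(300,500),interpolation=3)
cv2.imwrite("pics/m7.png",np.hstack([e,f])[:,:,::-1])
E
```

```text
[465.07415083 162.6592069  169.44999488] [-3.14153555e+00 -4.10976335e-04  1.72888601e-01] 29.720179652729886 [ 0.00398096  0.10001173 -1.1424421 ]
84 [278.32 235.62] 238.8; 66 [278.71 243.08] 246.33; 64 [278.76 243.9 ] 247.16; 62 [278.8  244.72] 247.99; 55.5 [278.94 247.37] 250.68; 
[327 217]
```

View pics/m7.png

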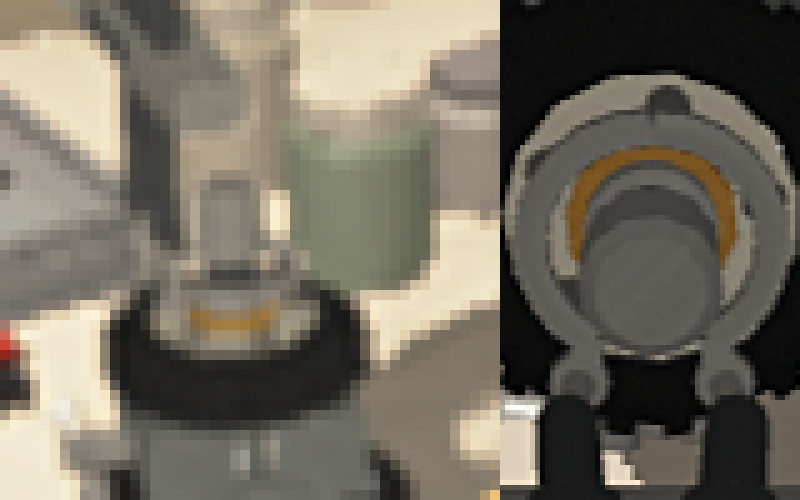

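The ring sits round the groove: in the side view its front edge is at rows 246–248, against 246.3–248.6 predicted for z = 64, and the dark groove shows just above it. It is concentric in the wrist view. The contact force is only the pliers' own weight, and they are squeezed at the stop, so I hand it in.

```bash
python3 -c "
from rig import ctrl
print(ctrl.job_done())"
```

```text
the job is handed in; nothing more can be done
None
```

I handed the job in after about 11 s of the 45 s: the gripper holds the pliers upright and squeezed, with the spread ring round the axle level with the groove to within about 1 mm; no verdict came back.

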